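Load a circuit board onto the microscope's sliding carriage and bring it under the lens

ROBOT

A 6-joint arm with a two-finger parallel gripper is mounted at the origin on the work surface. World frame = base frame: x ahead of the robot, y to its left, z up, the work surface at z = 0. Lengths are in mm, angles in rad, forces in N, time in s.
With the tool pointing down it reaches from about 275 to 750 mm from the base axis. Payload 10.2 kg.
Tool frame: the origin (TCP) lies midway between the tips of the shut fingers; the grasp point (between the pads) lies 19 mm behind it; z points along the fingers, y is the direction in which the jaws open and shut (so a half turn about z gives the same grasp; the last joint's range is limited). The gripper opens to 85 mm and grips with 20 to 120 N. Pads are 22 mm wide; open, the fingers measure 114 mm over their backs; the gripper's body (76 mm by 85 mm) begins 54 mm behind the grasp point. The pads swing forward as they close: fully open they stand 13 mm farther back than shut.
Start: joints at [0.956, 0.313, 1.498, -0, 1.331, -0.223], TCP at [200.485, 485.218, 197.894] pointing down, gripper open.
Joint ranges: [-2.94, 2.94], [-0.97, 2.17], [0.19, 2.56], [-1.23, 4.37], [0.02, 3.11], [-2.88, 2.88]. Speed limits (rad/s): [2.39, 2.39, 3.01, 3.14, 3.14, 3.14].

INTERFACE

Orientations are given as a unit quaternion [w, x, y, z].
In Python, from rig import sense, optics, ctrl gives the robot as it stands.
- The arm moves only by the tool play_rows, never from a script. Its argument "plan" is a list of rows, each a list of 7 numbers: the shift along the world's x, y, z in mm, then the turn, a rotation vector about the world's x, y, z in rad, then the opening, from -1 (shut) to 1 (fully open), so that 0 is half open. A call has 1 to 5 rows; each row shifts and turns the pose as measured when the row begins; what a row does not reach is not made up. A row lasts 1/12 s, in which the tool goes at most 41.7 mm and 7.16 degrees, less where a joint would pass 70% of its speed; a pose out of reach is approached as far as the arm can. A call is refused whole if a number of a shift passes 41.7 or a number of a turn 0.125, either way. A call with a gripper value outside its range is refused whole. The fingers move at their own pace and stop on an object; "grip_force" is the grip in N (left out, the last holds). Time passes only in rows, so rows that do not move let the fingers close. It gives the time, the measured TCP pose, the force and the opening at its end, in the units of the state.
- sense(): the state, without advancing time (a new reading comes with each control period).
- optics.capture(name): name is "scene" or "top" or "wrist"; returns a dict with "img" (480x640x3 uint8, blue, green, red), "fx", "fy", "cx", "cy" (pixels), "dist" ([k1, k2, p1, p2, k3] as OpenCV has them; the pictures are not rectified), "world_to_cam" (4x4, takes a point from world to camera coordinates). Camera axes: x right, y up, looking along -z (the intrinsics and any distortion apply to the point x, -y, -z); pixel columns grow to the right and rows downward; lengths in mm; the calibration is good to about 2 mm. A picture is of the moment at which its call begins. There is no depth.
- ctrl.finish_job(): hands the job in, once; it reports no verdict.
The state is a dict: "time_s": time; "joints": joint angles; "dq": joint speeds; "tau": joint torques, N m; "eef_pos": TCP position; "ee_rot": TCP orientation; "force": force on the tool from outside, world axes, zero at the start; "wrist_torque": the same for the moment, N m; "grip_width": opening from 0.0 (shut) to 1.0 (fully open).
Only numpy, scipy, OpenCV 4.12 (cv2) and the standard library are available. Lean on these libraries where they do the work, as an engineer would, in place of code of your own. Each camera call takes 0.05 s, during which the arm holds its last target. There are 200 camera calls.

TASK

With the carriage still out at the loading end, set the green circuit board down (do not drop it; its heatsink is a good grip) on the carriage's two blue rails, heatsink up, lengthwise along them and centred so that both long edges are carried. Let go, then slide the carriage (the orange post is its handle) fully home under the microscope, with the board still lying centred on the rails. Do not knock the microscope, and leave the blue board and the other things on the bench where they are.

Things in the scene. Friction and masses are not known exactly. Their poses are not given: they have to be found in the camera images.
- board: green circuit board, 120 (its x) x 80 (its y) x 4 mm, face up on the bench. Origin: centre of its underside. At its centre a finned aluminium heatsink, 50 (x) x 30 (y) mm, top 34 mm above the underside: grasp it across the 30 mm (along y). Only low parts (to 17 mm) near the short ends, over 40 mm from the centre. 0.16 kg. Either end may lead on the rails
- rails (a point): on the sliding carriage: point midway between its two blue rails, level with their tops (69 mm above the bench). The rails run along this frame's y, 130 mm long, 8 mm wide, 40 mm tall, middles at x = -34 and +34 mm, open between them. z up; y is also the way the carriage slides home
- post (a point): point on the axis of the upright orange post (20 mm diameter) that moves the carriage, 135 mm from the rails' centre towards -y of their frame. The point is 65 mm above the bench; the post spans 29 to 85 mm above the bench. Axes as rails
- carriage (a joint): travel of the carriage in m: 0 = fully out at the loading end, 0.200 = fully home at its stop, rails' centre under the lens. Starts between 0 and 0.05; about 2 N of friction; stays where it is left
- scope: fixed microscope over the track's home end. Origin: on the bench below the rails' centre at travel 0; axes as rails. Lens axis at y = 200 mm; lowest part a white ring, radius 50, underside 150 mm above the bench; from 235 mm up a head 100 x 96 mm, eyepieces to +x (x to 130, 370 mm high); column (radius 16, 410 mm high) at y = 375 mm on a foot 130 x 90 x 40 mm
- spare: a blue circuit board of the same size, with black relays (20 mm high) and a yellow terminal strip, to be left alone. Origin: centre of its underside
- flux: amber bottle with black cap, 44 mm diameter, 85 mm high, to be left alone. Origin: centre of its underside
- spool: red spool, 56 mm diameter, 34 mm high, to be left alone. Origin: centre of its underside
- driver: screwdriver with yellow handle, 180 mm long, lying flat along its x, to be left alone
- brush: brush, 160 mm long, lying flat along its x, to be left alone

How it is judged:
By the outcome, as a careful person would: the job done as asked, in the order asked, and still so for the second after the job is handed in, with the robot touching nothing.
It also fails if it takes over 51 s, if anything falls off the work surface, if the arm or the gripper's body presses on something with over 40 N, if the wrist force passes 120 N, or if a joint passes its speed limit or range.

## Working session

There is one attempt and no reset: what is moved stays moved. The work goes in short steps, Python scripts to look and compute and a tool call to move; the robot and the scene stay as the last step left them, time stands still between calls to the robot, and variables do not carry over. Pictures are saved under pics/ and viewed, about 8 in all and at most 12, crops included, and the job is handed in when it is done.

Besides the shell and the picture viewer there is one more tool, called after "Request:" by a JSON object that holds its "method" and its "body", one argument or row to a line. play_rows: Moves the arm, as the interface text tells. Its arguments: {"type":"object","properties":{"plan":{"type":"array"},"grip_force":{"type":"number"}},"required":["plan"]}

```bash
mkdir -p pics
cat > h.py <<'E'
import numpy as np, cv2
from rig import sense, optics, ctrl
def cap(n,f=None):
    c=optics.capture(n)
    if f: cv2.imwrite('pics/'+f,c['img'])
    return c
def KD(c): return np.array([[c['fx'],0,c['cx']],[0,c['fy'],c['cy']],[0,0,1.]]),np.array(c['dist'],float)
def ray(c,u,v):
    K,D=KD(c); p=cv2.undistortPoints(np.array([[[u,v]]],float),K,D)[0,0]
    T=np.array(c['world_to_cam']); R=T[:3,:3]
    return -R.T@T[:3,3], R.T@np.array([p[0],-p[1],-1])
def atz(c,u,v,z):
    o,d=ray(c,u,v); return o+d*(z-o[2])/d[2]
def proj(c,P):
    K,D=KD(c); T=np.array(c['world_to_cam']); q=(T[:3,:3]@np.atleast_2d(P).T).T+T[:3,3]
    return cv2.projectPoints(q*[1,-1,-1],np.zeros(3),np.zeros(3),K,D)[0][:,0]
E
python3 - <<'E'
from h import *
import pickle
for n in('scene','top'): pickle.dump(cap(n,n+'0.png'),open(n+'0.pkl','wb'))
s=sense();print(s['eef_pos'],s['ee_rot'],s['time_s'],s['grip_width'])
E
```

```text
[200.31451659 484.99648642 197.40260162] [-2.50541307e-04  1.94651904e-01  9.80872216e-01 -5.18638210e-04] 0.1 1.0014139370800916
```

View pics/top0.png

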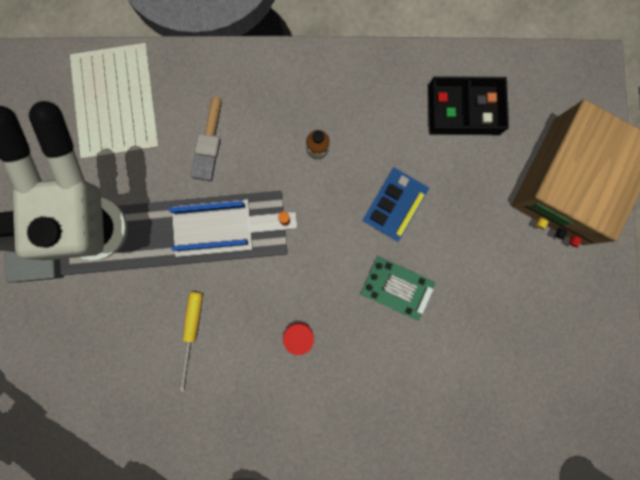

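View pics/scene0.png

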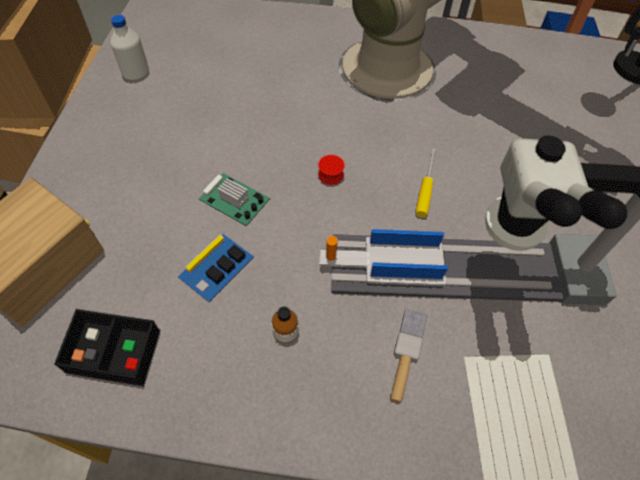

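Top view: green board at about (398,288), post (284,217), blue rails x from 171 to 248 and y 205–248, spare at (396,204). The microscope is at the left. Next I measure the poses.

Run:
```python
from h import *
import pickle
c=pickle.load(open('top0.pkl','rb'));hsv=cv2.cvtColor(c['img'],cv2.COLOR_BGR2HSV)
for a,b in(((0,0),(640,480)),): print(atz(c,0,0,0),atz(c,639,0,0),atz(c,0,479,0))
def mask(lo,hi,box):
    m=cv2.inRange(hsv,lo,hi);z=np.zeros_like(m);x0,y0,x1,y1=box;z[y0:y1,x0:x1]=m[y0:y1,x0:x1];return z
def rect(m,z):
    k=np.argwhere(m)[:,::-1].astype(float)
    P=np.array([atz(c,u,v,z)[:2] for u,v in k],np.float32)
    r=cv2.minAreaRect(P);return len(k),np.round(P.mean(0),1),[np.round(x,1) for x in r]
g=mask((35,60,20),(95,255,255),(350,245,445,330))
k=cv2.convexHull(np.argwhere(g)[:,::-1].astype(np.int32));gg=np.zeros_like(g);cv2.fillPoly(gg,[k],255)
print('board',rect(gg,4))
print('hs',atz(c,401,288,34))
print('railU',rect(mask((105,120,50),(130,255,255),(160,195,255,222)),69))
print('railL',rect(mask((105,120,50),(130,255,255),(160,230,255,256)),69))
print('post',rect(mask((5,150,120),(18,255,255),(270,205,300,228)),85))
c=pickle.load(open('scene0.pkl','rb'));hsv=cv2.cvtColor(c['img'],cv2.COLOR_BGR2HSV)
g=mask((35,60,20),(95,255,255),(190,165,275,230))
k=cv2.convexHull(np.argwhere(g)[:,::-1].astype(np.int32));gg=np.zeros_like(g);cv2.fillPoly(gg,[k],255)
print('board sc',rect(gg,4))
for n,u,v in(('postT',333,238),('rail a',370,232),('rail b',444,234),('rail c',368,266),('rail d',446,268)): print(n,atz(c,u,v,85 if n=='postT' else 69))
```

```text
[1028.94246069  498.72387552    0.        ] [1035.67841531 -790.28230346    0.        ] [108.22749081 449.06055575   0.        ]
board (2763, array([ 457.2, -283.3], dtype=float32), [array([ 457.3, -283.2]), array([120.2,  80.4]), np.float64(65.1)])
hs [ 457.2786805  -284.28621167   34.        ]
railU (408, array([600.2,  61.5], dtype=float32), [array([600.2,  61.6]), array([ 10.4, 129.7]), np.float64(4.9)])
railL (299, array([533.4,  55. ], dtype=float32), [array([533.3,  55.2]), array([  7.5, 129.1]), np.float64(4.9)])
post (88, array([580., -75.], dtype=float32), [array([580., -75.]), array([17.3, 15.4]), np.float64(0.1)])
board sc (1928, array([ 458.1, -283.1], dtype=float32), [array([ 457. , -283.7]), array([120.3,  81.7]), np.float64(65.2)])
postT [575.34349443 -72.71774111  85.        ]
rail a [543.23041408  -9.57196451  69.        ]
rail b [528.57787347 122.2561913   69.        ]
rail c [612.81340345  -7.70854285  69.        ]
rail d [598.18234878 125.48830341  69.        ]
```

Request:
{"method": "play_rows", "body": {
  "plan": [
    [14,-38,0,0,0,-0.08,1],
    [14,-38,0,0,0,-0.08,1],
    [14,-38,0,0,0,-0.08,1],
    [14,-38,0,0,0,-0.08,1],
    [14,-38,0,0,0,-0.08,1]
  ]
}}

```text
time_s: 0.52
eef_pos: [268.0, 292.4, 194.3]
ee_rot: [-0.002, 0.388, 0.922, -0.002]
force: [1.9, -0.0, 0.4]
grip_width: 1.004
```

Request:
{"method": "play_rows", "body": {
  "plan": [
    [14,-38,0,0,0,-0.08,1],
    [14,-38,0,0,0,-0.08,1],
    [14,-38,0,0,0,-0.08,1],
    [14,-38,0,0,0,-0.08,1],
    [14,-38,0,0,0,-0.08,1]
  ]
}}

```text
time_s: 0.93
eef_pos: [336.5, 95.5, 193.9]
ee_rot: [-0.002, 0.571, 0.821, -0.001]
force: [1.8, 0.9, 0.1]
grip_width: 1.003
```

Request:
{"method": "play_rows", "body": {
  "plan": [
    [14,-38,0,0,0,-0.08,1],
    [14,-38,0,0,0,-0.08,1],
    [14,-38,0,0,0,-0.08,1],
    [14,-38,0,0,0,-0.08,1],
    [14,-38,0,0,0,-0.08,1]
  ]
}}

```text
time_s: 1.35
eef_pos: [405.2, -101.6, 193.9]
ee_rot: [-0.002, 0.73, 0.683, -0.0]
force: [0.9, 1.3, 0.9]
grip_width: 1.004
```

Request:
{"method": "play_rows", "body": {
  "plan": [
    [11,-38,0,0,0,-0.08,1],
    [11,-38,0,0,0,-0.08,1],
    [11,-38,0,0,0,-0.08,1],
    [11,-38,0,0,0,-0.08,1],
    [7,-28,0,0,0,-0.04,1]
  ]
}}

```text
time_s: 1.77
eef_pos: [456.3, -293.0, 192.1]
ee_rot: [-0.003, 0.847, 0.531, -0.0]
force: [0.6, 0.3, 0.3]
grip_width: 1.0
```

Request:
{"method": "play_rows", "body": {
  "plan": [
    [0,0,0,0,0,0,1],
    [0,0,0,0,0,0,1]
  ]
}}

```text
time_s: 1.93
eef_pos: [456.1, -298.3, 190.0]
ee_rot: [-0.004, 0.849, 0.528, -0.001]
force: [0.1, -0.7, -0.4]
grip_width: 0.999
```

Run:
```python
from h import *
import pickle
c=cap('wrist','w1.png');pickle.dump(c,open('w1.pkl','wb'))
s=sense();q=s['ee_rot'];print(s['eef_pos'],q,np.degrees(np.arctan2(q[2]**2-q[1]**2,2*q[1]*q[2])))
```

```text
[ 455.94043079 -298.01403059  189.94146929] [-3.66190168e-03  8.49252309e-01  5.27974103e-01 -6.72628453e-04] -26.262156072572985
```

View pics/w1.png

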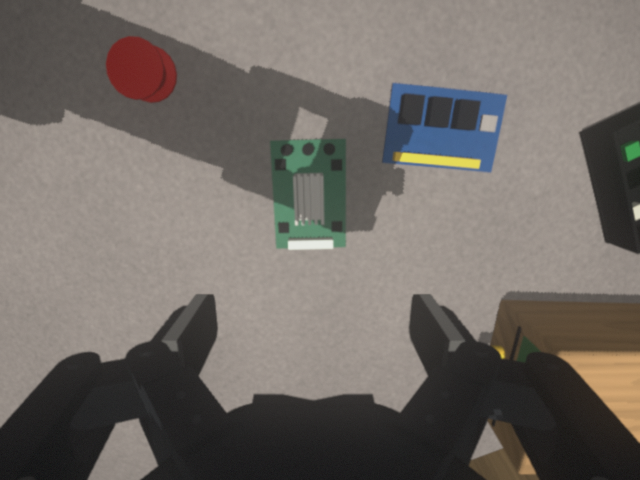

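Wrist view: green board upright at x 271–347, y 139–249, heatsink at about (309,198). The spare is well to the right of it.

Run:
```python
from h import *
import pickle
c=pickle.load(open('w1.pkl','rb'))
hsv=cv2.cvtColor(c['img'],cv2.COLOR_BGR2HSV)
m=cv2.inRange(hsv,(35,60,20),(95,255,255));m[:120]=0;m[265:]=0;m[:,:255]=0;m[:,365:]=0
k=cv2.convexHull(np.argwhere(m)[:,::-1].astype(np.int32))[:,0]
P=np.array([atz(c,u,v,4)[:2] for u,v in k],np.float32);print(cv2.minAreaRect(P))
T=np.array(c['world_to_cam']);print(-T[:3,:3].T@T[:3,3])
print([atz(c,u,v,34)[:2] for u,v in((293,174),(323,174),(325,224),(296,226))])
```

```text
((455.3793640136719, -284.43634033203125), (118.3583755493164, 77.5549087524414), 65.09026336669922)
[ 488.66897192 -232.81022969  365.93913224]
[array([ 453.72127737, -254.17573786]), array([ 480.32416295, -267.33912563]), array([ 459.90196263, -314.18784115]), array([ 432.09164567, -302.85030788])]
```

Request:
{"method": "play_rows", "body": {
  "plan": [
    [0,8,-20,-0.0055,-0.005,0.02,1],
    [0,6,-30,0,0,0,1],
    [0,0,-30,0,0,0,1],
    [0,0,-30,0,0,0,1],
    [0,0,-20,0,0,0,1]
  ]
}}

```text
time_s: 2.4
eef_pos: [457.2, -279.4, 61.2]
ee_rot: [0.006, 0.842, 0.54, 0.001]
force: [0.1, -0.4, -0.7]
grip_width: 1.005
```

Request:
{"method": "play_rows", "body": {
  "plan": [
    [0,0,0,0,0,0,1],
    [0,0,0,0,0,0,1]
  ]
}}

```text
time_s: 2.57
eef_pos: [455.5, -275.5, 58.3]
ee_rot: [0.002, 0.841, 0.541, 0.001]
force: [0.5, -0.1, 0.5]
grip_width: 0.997
```

Request:
{"method": "play_rows", "body": {
  "plan": [
    [1,-5,-8,0,0,0,1],
    [0,-3,-12,0,0,-0.005,1],
    [0,0,-12,0,0,0,1],
    [0,0,-5,0,0,0,1],
    [0,0,0,0,0,0,1]
  ]
}}

```text
time_s: 2.98
eef_pos: [459.0, -285.5, 23.5]
ee_rot: [0.006, 0.842, 0.54, 0.002]
force: [0.3, 1.0, -0.1]
grip_width: 1.0
```

Request:
{"method": "play_rows", "body": {
  "plan": [
    [-1,0,-6,0.003,-0.012,0,1],
    [-1,1,-6,0,0,0,1],
    [0,0,-4,0,0,0,1],
    [0,0,0,0,0,0,1]
  ]
}}

```text
time_s: 3.32
eef_pos: [457.3, -285.3, 7.3]
ee_rot: [0.01, 0.842, 0.54, 0.009]
force: [-0.4, 0.7, -0.1]
grip_width: 0.999
```

Run:
```python
from h import *
s=sense();print(s['eef_pos'],s['ee_rot'],s['dq'])
from scipy.spatial.transform import Rotation as R
q=s['ee_rot'];print(R.from_quat([q[1],q[2],q[3],q[0]]).as_matrix())
```

```text
[ 457.29995775 -285.3378222     7.30301526] [0.00976568 0.84177894 0.53966695 0.00851049] [-0.00345298 -0.00810746 -0.00119647  0.00046978  0.0015611   0.00103381]
[[ 0.41737431  0.90839432  0.02486833]
 [ 0.90872677 -0.41732843 -0.00725542]
 [ 0.00378748  0.02562674 -0.99966441]]
```

Request:
{"method": "play_rows", "body": {
  "plan": [
    [0,0,0,0.007,0.025,0,1],
    [-1,1,-2,0,0,0,1],
    [0,0,0,0,0,0,1]
  ]
}}

```text
time_s: 3.57
eef_pos: [456.2, -284.3, 5.2]
ee_rot: [0.0, 0.842, 0.54, -0.0]
force: [-0.4, 0.8, -0.5]
grip_width: 0.995
```

Request:
{"method": "play_rows", "body": {
  "plan": [
    [0,0,0,0,0,0,-1],
    [0,0,0,0,0,0,-1],
    [0,0,0,0,0,0,-1],
    [0,0,0,0,0,0,-1],
    [0,0,0,0,0,0,-1]
  ],
  "grip_force": 40
}}

```text
time_s: 3.98
eef_pos: [456.2, -284.3, 5.6]
ee_rot: [0.001, 0.842, 0.54, 0.0]
force: [0.9, -0.0, 0.1]
grip_width: 0.3
```

Request:
{"method": "play_rows", "body": {
  "plan": [
    [0,0,0,0,0,0,-1],
    [0,0,0,0,0,0,-1],
    [0,0,0,0,0,0,-1]
  ]
}}

```text
time_s: 4.23
eef_pos: [456.2, -284.4, 5.7]
ee_rot: [0.001, 0.842, 0.54, 0.0]
force: [0.2, -0.2, 0.4]
grip_width: 0.005
```

Run:
```python
from h import *
c=cap('scene'); d=cap('wrist')
a=cv2.resize(c['img'][130:310,150:390],(400,300)); b=cv2.resize(d['img'],(400,300))
cv2.imwrite('pics/c2.png',np.hstack([a,b]))
s=sense();print(s['grip_width'],s['force'])
```

```text
-0.0016452759780753445 [-0.25126207  0.36494704  0.33817424]
```

View pics/c2.png

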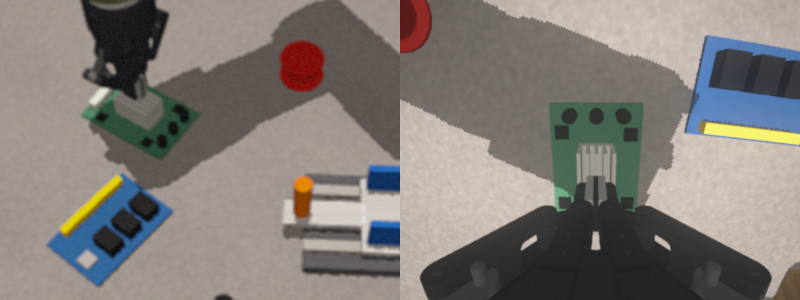

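The fingers shut beside the heatsink, towards the white-connector end, and the board is unmoved. So the reported TCP and the true fingertips seem to disagree. I'll check by projecting the TCP into the cameras.

Run:
```python
from h import *
import pickle
p=np.array(sense()['eef_pos'])
out=[]
for n in('wrist','scene','top'):
    c=cap(n);pickle.dump(c,open(n+'3.pkl','wb'))
    P=[p,p+[0,0,19],[456.5,-284,34],p+[0,0,60]];q=proj(c,P);print(n,q.round(1).tolist())
    if n=='top':u,v=q[0];w=60
    elif n=='scene':u,v=q[0];w=60
    else:u,v=q[0];w=120
    I=c['img'].copy()
    x0,y0=int(max(0,u-w)),int(min(max(0,v-w),480-2*w))
    I=cv2.resize(I[y0:y0+2*w,x0:x0+2*w],(266,266),interpolation=cv2.INTER_CUBIC)
    for (a,b),col in zip(q,((0,0,255),(0,255,255),(255,0,255),(255,255,0))): cv2.drawMarker(I,(int((a-x0)*133/w),int((b-y0)*133/w)),col,cv2.MARKER_CROSS,10,1)
    out.append(I)
cv2.imwrite('pics/c3.png',np.hstack(out))
```

```text
wrist [[314.6, 271.1], [314.9, 285.4], [315.2, 292.7], [315.7, 329.4]]
scene [[233.5, 197.2], [232.4, 191.4], [231.9, 188.6], [229.7, 178.2]]
top [[398.3, 288.3], [400.1, 288.5], [400.8, 288.4], [404.3, 288.9]]
```

View pics/c3.png

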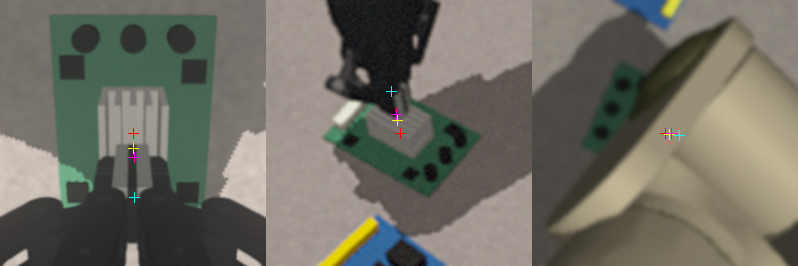

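Markers: the reported TCP (red) projects under the heatsink centre, but the visible fingertips end near the heatsink top (wrist about (314.6,282), scene about (236.6,187.5)). I'll triangulate the real tip.

Run:
```python
from h import *
import pickle
w=pickle.load(open('wrist3.pkl','rb'));s=pickle.load(open('scene3.pkl','rb'))
o1,d1=ray(w,314.6,282);o2,d2=ray(s,236.6,187.5)
d1/=np.linalg.norm(d1);d2/=np.linalg.norm(d2)
A=np.c_[d1,-d2];t=np.linalg.lstsq(A,o2-o1,rcond=None)[0];print(o1+t[0]*d1,o2+t[1]*d2)
print(sense()['eef_pos'],o1)
for z in(5,20,34,40,50):print(z,atz(w,314.6,282,z),atz(s,236.6,187.5,z))
I=s['img'][130:230,180:300];cv2.imwrite('pics/c4.png',np.hstack([cv2.resize(I,(480,400),interpolation=cv2.INTER_CUBIC),cv2.resize(w['img'][200:320,270:360],(300,400),interpolation=cv2.INTER_CUBIC)]))
```

```text
[ 460.8388872  -273.56512935   46.11547812] [ 461.15676165 -272.16983766   45.47094498]
[ 456.21157412 -284.3777842     5.67360251] [ 485.7712782  -216.74383142  181.4190799 ]
5 [ 453.26253917 -290.83174162    5.        ] [ 430.55735733 -283.89362018    5.        ]
20 [ 456.02658876 -284.53243061   20.        ] [ 441.89860634 -279.54836118   20.        ]
34 [ 458.60636838 -278.65307366   34.        ] [ 452.48377208 -275.49278612   34.        ]
40 [ 459.71198821 -276.13334926   40.        ] [ 457.02027169 -273.75468252   40.        ]
50 [ 461.55468794 -271.93380858   50.        ] [ 464.58110436 -270.85784319   50.        ]
```

View pics/c4.png

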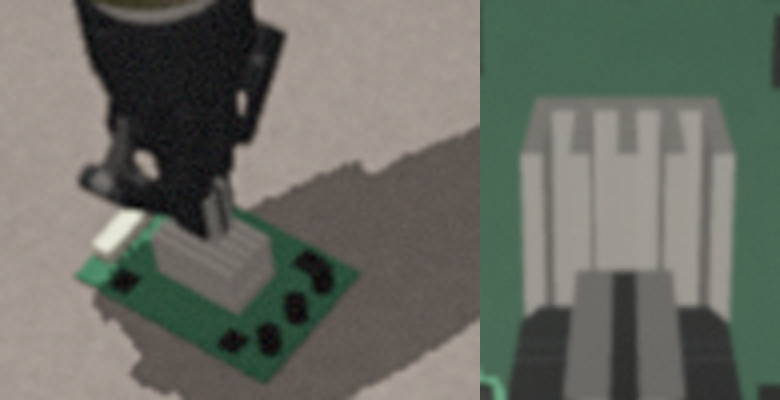

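The tips really are about 38 mm higher than the reported TCP z (triangulated ~44 against 5.7), while horizontally they agree. Open, go 34 mm lower, and grip with care.

Request:
{"method": "play_rows", "body": {
  "plan": [
    [0,0,0,0,0,0,1],
    [0,0,0,0,0,0,1],
    [0,0,0,0,0,0,1],
    [0,0,0,0,0,0,1],
    [0,0,0,0,0,0,1]
  ]
}}

```text
time_s: 4.9
eef_pos: [456.2, -284.3, 5.7]
ee_rot: [0.001, 0.842, 0.54, 0.0]
force: [0.7, -0.3, -0.1]
grip_width: 0.708
```

Request:
{"method": "play_rows", "body": {
  "plan": [
    [0,0,-6,0,0,0,1],
    [0,0,-7,0,0,0,1],
    [0,0,-6,0,0,0,1],
    [0,0,-3,0,0,0,1],
    [0,0,0,0,0,0,1]
  ]
}}

```text
time_s: 5.32
eef_pos: [456.0, -284.1, -19.1]
ee_rot: [0.001, 0.842, 0.54, 0.0]
force: [0.3, 0.0, 0.4]
grip_width: 0.997
```

Request:
{"method": "play_rows", "body": {
  "plan": [
    [0,0,-3,0,0,0,1],
    [0,0,-3,0,0,0,1],
    [0,0,-2,0,0,0,1],
    [0,0,0,0,0,0,1]
  ]
}}

```text
time_s: 5.65
eef_pos: [455.9, -284.0, -28.3]
ee_rot: [0.0, 0.842, 0.54, 0.0]
force: [0.5, 0.6, -0.5]
grip_width: 0.997
```

Request:
{"method": "play_rows", "body": {
  "plan": [
    [0,0,0,0,0,0,0],
    [0,0,0,0,0,0,0],
    [0,0,0,0,0,0,0],
    [0,0,0,0,0,0,0]
  ]
}}

```text
time_s: 5.98
eef_pos: [456.1, -284.2, -28.0]
ee_rot: [0.001, 0.842, 0.54, 0.0]
force: [-1.5, 0.9, 0.5]
grip_width: 0.5
```

Request:
{"method": "play_rows", "body": {
  "plan": [
    [0,0,0,0,0,0,-1],
    [0,0,0,0,0,0,-1],
    [0,0,0,0,0,0,-1],
    [0,0,0,0,0,0,-1],
    [0,0,0,0,0,0,-1]
  ]
}}

```text
time_s: 6.4
eef_pos: [456.2, -284.3, -27.7]
ee_rot: [0.001, 0.842, 0.54, 0.0]
force: [0.1, -0.6, 1.2]
grip_width: 0.345
```

Gripped (opening 0.345 ≈ 29 mm). Lift, carry and turn.

Request:
{"method": "play_rows", "body": {
  "plan": [
    [0,0,10,0,0,0,-1],
    [0,0,25,0,0,0,-1],
    [0,0,30,0,0,0,-1],
    [0,0,30,0,0,0,-1],
    [0,0,25,0,0,0,-1]
  ]
}}

```text
time_s: 6.82
eef_pos: [452.4, -280.8, 93.3]
ee_rot: [-0.006, 0.842, 0.54, -0.001]
force: [1.0, -0.6, -1.4]
grip_width: 0.346
```

Request:
{"method": "play_rows", "body": {
  "plan": [
    [8,20,3,0,0,0.03,-1],
    [10,30,0,0,0,0.05,-1],
    [10,30,0,0,0,0.05,-1],
    [10,30,0,0,0,0.05,-1],
    [10,30,0,0,0,0.05,-1]
  ]
}}

```text
time_s: 7.23
eef_pos: [502.5, -142.9, 107.3]
ee_rot: [0.002, 0.775, 0.632, 0.001]
force: [-0.3, 0.0, -1.6]
grip_width: 0.341
```

Request:
{"method": "play_rows", "body": {
  "plan": [
    [10,30,0,0,0,0.05,-1],
    [10,30,0,0,0,0.05,-1],
    [10,30,0,0,0,0.05,-1],
    [10,30,0,0,0,0.05,-1],
    [8,20,0,0,0,0.03,-1]
  ]
}}

```text
time_s: 7.65
eef_pos: [551.2, 6.3, 111.1]
ee_rot: [0.003, 0.692, 0.722, 0.002]
force: [0.5, 0.5, -1.0]
grip_width: 0.345
```

Request:
{"method": "play_rows", "body": {
  "plan": [
    [7,20,-5,0,0,0.02,-1],
    [5,17,-5,0,0,0.015,-1],
    [3,8,-5,0,0,0,-1],
    [0,0,0,0,0,0,-1],
    [0,0,0,0,0,0,-1]
  ]
}}

```text
time_s: 8.07
eef_pos: [566.8, 57.9, 98.2]
ee_rot: [0.003, 0.676, 0.737, 0.002]
force: [-0.2, -0.3, -1.8]
grip_width: 0.347
```

Run:
```python
from h import *
import pickle
from scipy.spatial.transform import Rotation as R
s=sense();q=s['ee_rot'];M=R.from_quat([q[1],q[2],q[3],q[0]]).as_matrix();print(s['eef_pos'],M.round(4),np.degrees(np.arctan2(M[1,1],M[0,1])))
w=cap('wrist','w5.png');pickle.dump(w,open('w5.pkl','wb'))
t=cap('top');c=cap('scene');pickle.dump(c,open('s5.pkl','wb'));pickle.dump(t,open('t5.pkl','wb'))
a=cv2.resize(w['img'],(400,300));b=cv2.resize(c['img'][150:330,300:540],(400,300));cv2.imwrite('pics/c5.png',np.hstack([a,b]))
```

```text
[566.84530436  57.93690176  98.20492849] [[-0.0863  0.9962  0.008 ]
 [ 0.9963  0.0863 -0.0015]
 [-0.0022  0.0079 -1.    ]] 4.953358927412304
```

View pics/c5.png

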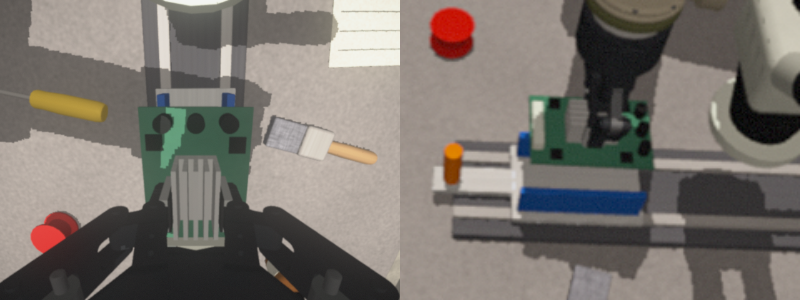

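Wrist view: the board hangs above the rails with the blue far ends visible at crop (163,100) and (228,100), and the board's leading edge spanning x 139–253 at y≈108. The scene view agrees. Next I measure board against rails.

Run:
```python
from h import *
import pickle
w=pickle.load(open('w5.pkl','rb'));hsv=cv2.cvtColor(w['img'],cv2.COLOR_BGR2HSV)
b=cv2.inRange(hsv,(105,120,40),(130,255,255));b[:120]=0;b[185:]=0
d=np.array([-.0854,.9963]);n=np.array([.9963,.0854])
def fr(p): p=p[:2]-np.array([566.84,57.94]); return (p@n).round(1),(p@d).round(1)
nn,l,st,ce=cv2.connectedComponentsWithStats(b)
for i in range(1,nn):
    if st[i,4]>30:
        x,y,W,H,A=st[i];print('rail',st[i],fr(atz(w,x,y,69)),fr(atz(w,x+W,y,69)))
g=cv2.inRange(hsv,(35,50,20),(95,255,255));g[:150]=0;g[330:]=0;g[:,:200]=0;g[:,430:]=0
for v in(180,200,230,260,290):
    u=np.where(g[v])[0]
    if len(u): print(v,u.min(),u.max(),fr(atz(w,u.min(),v,130)),fr(atz(w,u.max()+1,v,130)))
v=np.where(g[:,340])[0];print('lead',v.min(),fr(atz(w,340,v.min(),130)))
t=pickle.load(open('t5.pkl','rb'));s=pickle.load(open('s5.pkl','rb'))
hs=cv2.cvtColor(s['img'],cv2.COLOR_BGR2HSV);m=cv2.inRange(hs,(105,120,40),(130,255,255));m[:150]=0;m[300:]=0;m[:,:350]=0;m[:,460:]=0
print('scene blue',[ (np.where(m[r])[0].min(),np.where(m[r])[0].max()) for r in (265,268)])
```

```text
rail [252 151  14  19 225] (np.float64(-37.2), np.float64(65.9)) (np.float64(-28.8), np.float64(65.9))
rail [362 151  13  20 226] (np.float64(28.8), np.float64(65.9)) (np.float64(36.6), np.float64(65.9))
180 222 404 (np.float64(-40.4), np.float64(56.4)) (np.float64(38.7), np.float64(56.3))
200 223 402 (np.float64(-40.7), np.float64(47.6)) (np.float64(38.5), np.float64(47.5))
230 226 400 (np.float64(-40.4), np.float64(34.0)) (np.float64(38.6), np.float64(33.8))
260 229 397 (np.float64(-40.1), np.float64(19.5)) (np.float64(38.4), np.float64(19.3))
290 231 395 (np.float64(-40.3), np.float64(4.2)) (np.float64(38.6), np.float64(3.9))
lead 172 (np.float64(10.4), np.float64(59.7))
scene blue [(np.int64(373), np.int64(447)), (np.int64(373), np.int64(447))]
```

Run:
```python
from h import *
import pickle
d=np.array([-.0854,.9963]);n=np.array([.9963,.0854])
def fr(p): p=p[:2]-np.array([566.6,58.8]); return (p@n).round(1),(p@d).round(1)
print(fr(atz(pickle.load(open('top0.pkl','rb')),127,230,150)),fr(atz(pickle.load(open('w5.pkl','rb')),320,14,150)))
```

```text
(np.float64(-5.5), np.float64(111.3)) (np.float64(1.1), np.float64(112.7))
```

Request:
{"method": "play_rows", "body": {
  "plan": [
    [1,1,-8,0.0015,0.008,0,-1],
    [0,0,-12,0,0,0,-1],
    [0,0,-8,0,0,0,-1],
    [0,0,0,0,0,0,-1],
    [0,0,0,0,0,0,-1]
  ]
}}

```text
time_s: 8.63
eef_pos: [568.1, 54.8, 68.9]
ee_rot: [-0.0, 0.678, 0.735, -0.0]
force: [-0.1, -0.4, -1.3]
grip_width: 0.345
```

Request:
{"method": "play_rows", "body": {
  "plan": [
    [-1,3,-6,0,0,0.005,-1],
    [0,1.5,-7,0,0,0,-1],
    [0,0,-6,0,0,0,-1],
    [0,0,-2,0,0,0,-1],
    [0,0,0,0,0,0,-1]
  ]
}}

```text
time_s: 9.05
eef_pos: [567.2, 59.5, 46.3]
ee_rot: [0.0, 0.676, 0.736, 0.0]
force: [-0.1, 0.2, -1.1]
grip_width: 0.343
```

Request:
{"method": "play_rows", "body": {
  "plan": [
    [0,0,-2,0,0,0,-1],
    [0,0,-1.5,0,0,0,-1],
    [0,0,0,0,0,0,-1]
  ]
}}

```text
time_s: 9.3
eef_pos: [567.4, 59.6, 42.6]
ee_rot: [0.0, 0.676, 0.737, 0.0]
force: [0.1, -0.2, -1.6]
grip_width: 0.343
```

Request:
{"method": "play_rows", "body": {
  "plan": [
    [0,0,-1,0,0,0,-1],
    [0,0,0,0,0,0,-1]
  ]
}}

```text
time_s: 9.47
eef_pos: [567.5, 59.5, 41.8]
ee_rot: [0.001, 0.676, 0.737, 0.0]
force: [-0.0, -0.2, -2.1]
grip_width: 0.344
```

Request:
{"method": "play_rows", "body": {
  "plan": [
    [0,0,-1,0,0,0,-1],
    [0,0,0,0,0,0,-1]
  ]
}}

```text
time_s: 9.63
eef_pos: [568.0, 59.4, 41.5]
ee_rot: [0.001, 0.676, 0.737, 0.001]
force: [0.5, 0.0, -2.2]
grip_width: 0.348
```

Request:
{"method": "play_rows", "body": {
  "plan": [
    [0,0,-0.8,0,0,0,-1],
    [0,0,0,0,0,0,-1]
  ]
}}

```text
time_s: 9.8
eef_pos: [568.2, 59.4, 41.4]
ee_rot: [0.001, 0.676, 0.737, 0.001]
force: [0.5, -0.3, -1.7]
grip_width: 0.346
```

Request:
{"method": "play_rows", "body": {
  "plan": [
    [-0.8,0,-2,0,0,0,-1],
    [0,0,0,0,0,0,-1]
  ]
}}

```text
time_s: 9.97
eef_pos: [568.8, 59.4, 41.9]
ee_rot: [0.003, 0.676, 0.737, 0.002]
force: [-0.1, 0.1, -1.0]
grip_width: 0.345
```

Request:
{"method": "play_rows", "body": {
  "plan": [
    [0,0,-2,0,0,0,-1],
    [0,0,0,0,0,0,-1]
  ]
}}

```text
time_s: 10.13
eef_pos: [569.5, 59.3, 41.6]
ee_rot: [0.004, 0.676, 0.737, 0.003]
force: [-0.2, 0.1, -1.9]
grip_width: 0.343
```

Run:
```python
from h import *
import pickle
s=sense();print({k:np.round(s[k],3) for k in('joints','dq','tau','force','wrist_torque')})
w=cap('wrist');c=cap('scene')
a=cv2.resize(w['img'],(400,300));b=cv2.resize(c['img'][150:330,300:540],(400,300));cv2.imwrite('pics/c6.png',np.hstack([a,b]))
```

```text
{'joints': array([-0.101,  0.574,  1.542, -0.   ,  1.016, -0.186]), 'dq': array([-0.003, -0.004, -0.003,  0.002, -0.008, -0.001]), 'tau': array([-1.4000e-02, -5.0014e+01, -2.2741e+01, -1.3000e-02,  7.7000e-02,
        1.0000e-03]), 'force': array([-0.163,  0.062, -1.936]), 'wrist_torque': array([-0.046, -0.032,  0.013])}
```

View pics/c6.png

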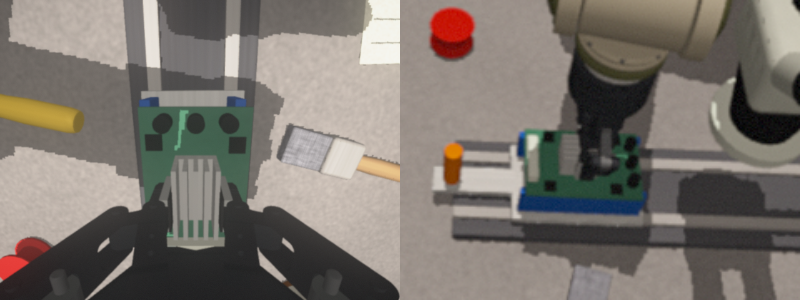

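Request:
{"method": "play_rows", "body": {
  "plan": [
    [-2.5,0,-3,0.001,0.012,0,-1],
    [0,0,0,0,0,0,-1]
  ]
}}

```text
time_s: 10.4
eef_pos: [570.2, 59.2, 41.9]
ee_rot: [0.002, 0.676, 0.737, 0.002]
force: [0.4, 0.3, -1.2]
grip_width: 0.342
```

Request:
{"method": "play_rows", "body": {
  "plan": [
    [0,0,3,0,0,0,-1],
    [0,0,0,0,0,0,-1]
  ]
}}

```text
time_s: 10.57
eef_pos: [570.1, 59.2, 44.6]
ee_rot: [0.002, 0.676, 0.737, 0.002]
force: [0.7, 0.2, -1.0]
grip_width: 0.343
```

Request:
{"method": "play_rows", "body": {
  "plan": [
    [-3,0,0,0,0,0,-1],
    [0,0,0,0,0,0,-1]
  ]
}}

```text
time_s: 10.73
eef_pos: [566.1, 59.3, 43.4]
ee_rot: [0.001, 0.676, 0.737, 0.001]
force: [-0.0, -0.4, -0.7]
grip_width: 0.339
```

Run:
```python
from h import *
s=sense();print({k:np.round(s[k],3) for k in('joints','tau','force','wrist_torque','eef_pos','ee_rot')})
```

```text
{'joints': array([-0.101,  0.568,  1.546,  0.   ,  1.024, -0.187]), 'tau': array([-1.0200e-01, -4.9855e+01, -2.2723e+01, -8.0000e-03, -5.7000e-02,
       -5.0000e-03]), 'force': array([-0.049, -0.371, -0.681]), 'wrist_torque': array([-0.036, -0.057,  0.006]), 'eef_pos': array([566.101,  59.258,  43.439]), 'ee_rot': array([0.001, 0.676, 0.737, 0.001])}
```

Request:
{"method": "play_rows", "body": {
  "plan": [
    [1.3,0,-2,0,0.003,0,-1],
    [0,0,-2,0,0,0,-1],
    [0,0,-2,0,0,0,-1]
  ]
}}

```text
time_s: 10.98
eef_pos: [567.0, 59.3, 41.1]
ee_rot: [-0.0, 0.676, 0.737, -0.001]
force: [-12.3, -0.0, 24.5]
grip_width: 0.342
```

Run:
```python
from h import *
s=sense();print({k:np.round(s[k],3) for k in('joints','tau','force','wrist_torque','eef_pos','ee_rot')})
```

```text
{'joints': array([-1.010e-01,  5.760e-01,  1.541e+00, -1.000e-03,  1.026e+00,
       -1.860e-01]), 'tau': array([ -0.555, -36.493, -20.121,   0.222,  -2.788,  -0.103]), 'force': array([-1.2273e+01, -8.0000e-03,  2.4460e+01]), 'wrist_torque': array([-0.029,  1.785, -0.11 ]), 'eef_pos': array([567.016,  59.257,  41.07 ]), 'ee_rot': array([-0.   ,  0.676,  0.737, -0.001])}
```

Contact at z=41.1 (idle rows had been relaxing the push). Relax and release.

Request:
{"method": "play_rows", "body": {
  "plan": [
    [0,0,0,0,0,0,-1],
    [0,0,0,0,0,0,-1]
  ]
}}

```text
time_s: 11.15
eef_pos: [567.1, 59.3, 41.8]
ee_rot: [0.0, 0.676, 0.737, -0.001]
force: [-0.4, 0.1, -1.3]
grip_width: 0.342
```

```bash
cat > m.py <<'E'
from h import *
import pickle,sys
w=cap('wrist',sys.argv[1]);p=np.array(sense()['eef_pos'][:2]);print(sense()['eef_pos'],sense()['force'])
hsv=cv2.cvtColor(w['img'],cv2.COLOR_BGR2HSV)
b=cv2.inRange(hsv,(105,120,40),(130,255,255));b[:100]=0;b[200:]=0;b[:,:200]=0;b[:,430:]=0
d=np.array([-.0854,.9963]);n=np.array([.9963,.0854])
o=np.array([567.,59.2])
def fr(q): q=q[:2]-o; return (q@n).round(1),(q@d).round(1)
nn,l,st,ce=cv2.connectedComponentsWithStats(b)
for i in range(1,nn):
    if st[i,4]>30:
        x,y,W,H,A=st[i];print('rail',st[i],fr(atz(w,x,y,69)),fr(atz(w,x+W,y,69)))
g=cv2.inRange(hsv,(35,50,20),(95,255,255));g[:130]=0;g[330:]=0;g[:,:200]=0;g[:,430:]=0
for v in(190,220,250,280):
    u=np.where(g[v])[0]
    if len(u): print(v,u.min(),u.max(),fr(atz(w,u.min(),v,73)),fr(atz(w,u.max()+1,v,73)))
for U in(300,340): v=np.where(g[:,U])[0];print('lead',v.min(),fr(atz(w,U,v.min(),73)))
E
python3 m.py w7.png
```

```text
[567.11126441  59.23055239  41.57674942] [ 0.92485501  0.49541051 -1.54486424]
rail [228 157  26  13 207] (np.float64(-37.9), np.float64(65.8)) (np.float64(-26.5), np.float64(65.7))
rail [380 158  18  13 198] (np.float64(28.6), np.float64(65.3)) (np.float64(36.5), np.float64(65.3))
190 222 404 (np.float64(-40.6), np.float64(51.9)) (np.float64(39.6), np.float64(51.8))
220 224 401 (np.float64(-40.7), np.float64(38.4)) (np.float64(39.3), np.float64(38.3))
250 227 399 (np.float64(-40.5), np.float64(24.1)) (np.float64(39.4), np.float64(24.1))
280 229 396 (np.float64(-40.7), np.float64(9.0)) (np.float64(39.2), np.float64(9.0))
lead 171 (np.float64(-6.3), np.float64(60.0))
lead 172 (np.float64(10.9), np.float64(59.6))
```

Board and rails agree within 1 mm. Press lightly and open.

Request:
{"method": "play_rows", "body": {
  "plan": [
    [0,0,-0.8,0,0,0,-1],
    [0,0,-0.3,0,0,0,0],
    [0,0,0,0,0,0,0],
    [0,0,0,0,0,0,0.2],
    [0,0,0,0,0,0,0.4]
  ]
}}

```text
time_s: 11.62
eef_pos: [567.1, 59.2, 39.8]
ee_rot: [-0.0, 0.676, 0.737, -0.001]
force: [0.1, -0.8, -0.1]
grip_width: 0.7
```

Request:
{"method": "play_rows", "body": {
  "plan": [
    [0,0,5,0,0,0,0.4],
    [0,0,15,0,0,0,0.4],
    [0,0,30,0,0,0,0.4],
    [0,0,30,0,0,0,0.4],
    [0,0,15,0,0,0,0.4]
  ]
}}

```text
time_s: 12.03
eef_pos: [563.9, 59.4, 134.7]
ee_rot: [-0.004, 0.676, 0.737, -0.004]
force: [0.6, -0.1, 0.3]
grip_width: 0.699
```

```bash
python3 m.py w8.png
```

```text
[564.95950708  59.33682363 136.89361477] [ 0.99431446 -0.31295862  2.33218561]
rail [361 151  10   8  66] (np.float64(29.3), np.float64(64.9)) (np.float64(36.3), np.float64(65.0))
rail [266 152  11   6  56] (np.float64(-38.0), np.float64(64.3)) (np.float64(-30.2), np.float64(64.3))
190 263 374 (np.float64(-40.6), np.float64(37.9)) (np.float64(39.8), np.float64(37.9))
220 264 372 (np.float64(-40.8), np.float64(15.7)) (np.float64(39.5), np.float64(15.8))
250 266 370 (np.float64(-40.3), np.float64(-7.8)) (np.float64(39.1), np.float64(-7.6))
280 268 369 (np.float64(-39.9), np.float64(-32.5)) (np.float64(39.6), np.float64(-32.2))
lead 159 (np.float64(-13.7), np.float64(59.6))
lead 160 (np.float64(14.3), np.float64(58.9))
```

Request:
{"method": "play_rows", "body": {
  "plan": [
    [1,-6,0,0,0,0.1,0.2],
    [1,-10,0,0,0,0.12,0.2],
    [1,-10,0,0,0,0.12,0.2],
    [1,-10,0,0,0,0.12,0.2],
    [1,-10,0,0,0,0.12,0.2]
  ]
}}

```text
time_s: 12.5
eef_pos: [570.6, 13.4, 139.5]
ee_rot: [-0.0, 0.428, 0.904, -0.002]
force: [0.3, 0.2, -0.7]
grip_width: 0.6
```

Request:
{"method": "play_rows", "body": {
  "plan": [
    [1,-10,0,0,0,0.12,0.2],
    [1,-10,0,0,0,0.12,0.2],
    [1,-10,0,0,0,0.12,0.2],
    [1,-10,0,0,0,0.12,0.2],
    [1,-10,0,0,0,0.12,0.2]
  ]
}}

```text
time_s: 12.92
eef_pos: [575.3, -38.9, 138.8]
ee_rot: [-0.0, 0.129, 0.992, -0.002]
force: [0.6, 0.7, -0.5]
grip_width: 0.601
```

Request:
{"method": "play_rows", "body": {
  "plan": [
    [1,-10,0,0,0,0.12,0.2],
    [1,-10,0,0,0,0.12,0.2],
    [1,-8,0,0,0,0.08,0.2],
    [0,0,0,0,0,0,0.2],
    [0,0,0,0,0,0,0.2]
  ]
}}

```text
time_s: 13.33
eef_pos: [577.9, -69.9, 137.9]
ee_rot: [-0.001, -0.038, 0.999, -0.002]
force: [-0.5, 0.6, -0.1]
grip_width: 0.598
```

```bash
cat > st.py <<'E'
from h import *
from scipy.spatial.transform import Rotation as R
s=sense();M=R.from_quat(np.roll(s['ee_rot'],-1)).as_matrix()
print(s['time_s'],s['eef_pos'].round(1),s['force'].round(1),s['joints'].round(2),'yaw',np.degrees(np.arctan2(M[1,1],M[0,1])).round(2),'z',M[:,2].round(4),s['grip_width'])
E
python3 st.py
```

```text
13.3333 [577.9 -69.9 137.9] [-0.5  0.6 -0.1] [-0.32  0.49  1.4  -0.    1.25 -1.96] yaw 94.36 z [-0.0015 -0.0038 -1.    ] 0.5978068273685114
```

Request:
{"method": "play_rows", "body": {
  "plan": [
    [0,-3,-15,0,0,0.005,0.2],
    [0,-2,-28,0,0,0,0.2],
    [0,0,-28,0,0,0,0.2],
    [0,0,-20,0,0,0,0.2],
    [0,0,0,0,0,0,0.2]
  ]
}}

```text
time_s: 13.75
eef_pos: [578.3, -72.6, 45.2]
ee_rot: [0.001, -0.034, 0.999, -0.002]
force: [-0.3, -0.6, -1.0]
grip_width: 0.6
```

```bash
python3 st.py
python3 - <<'E'
from h import *
import pickle
w=cap('wrist');c=cap('scene')
hsv=cv2.cvtColor(w['img'],cv2.COLOR_BGR2HSV);m=cv2.inRange(hsv,(5,150,100),(20,255,255));m[:200]=0
k=np.argwhere(m);print(k.min(0),k.max(0))
P=np.array([[578,-74.9,85.]]);print(proj(w,P),proj(c,P))
a=cv2.resize(w['img'],(400,300));b=cv2.resize(c['img'][150:330,300:540],(400,300));cv2.imwrite('pics/c9.png',np.hstack([a,b]))
E
```

```text
13.75 [578.3 -72.6  45.2] [-0.3 -0.6 -1. ] [-0.32  0.59  1.5  -0.    1.05 -1.96] yaw 93.92 z [ 0.0028 -0.0046 -1.    ] 0.6004724340550154
[252 286] [324 326]
[[307.07064216 306.45007542]] [[331.56071853 239.13927935]]
```

View pics/c9.png

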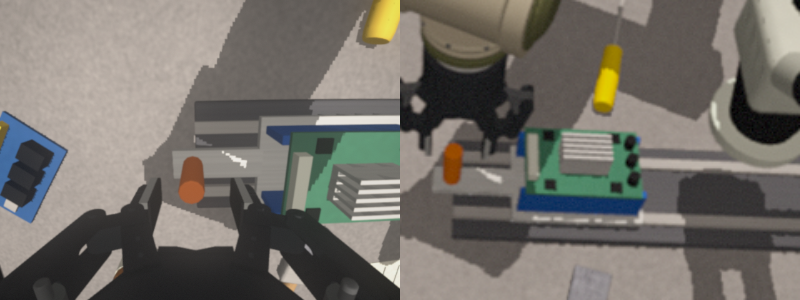

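The board lies squarely on the rails (right view). In the wrist view the orange post stands between the open fingers. Descend and grip the post.

Request:
{"method": "play_rows", "body": {
  "plan": [
    [0,-1,-8,0,0,0.01,0.2],
    [0,-1,-12,0,0,0,0.2],
    [0,0,-9,0,0,0,0.2],
    [0,0,-4,0,0,0,0.2],
    [0,0,0,0,0,0,0.2]
  ]
}}

```text
time_s: 14.27
eef_pos: [583.0, -75.6, 17.9]
ee_rot: [0.008, -0.04, 0.999, -0.005]
force: [-0.4, 0.2, -0.6]
grip_width: 0.601
```

Request:
{"method": "play_rows", "body": {
  "plan": [
    [0,0,0,0,0,0,-0.3],
    [0,0,0,0,0,0,-0.3],
    [0,0,0,0,0,0,-0.45],
    [0,0,0,0,0,0,-0.5],
    [0,0,0,0,0,0,-1]
  ],
  "grip_force": 25
}}

```text
time_s: 14.68
eef_pos: [583.4, -75.8, 18.6]
ee_rot: [0.008, -0.039, 0.999, -0.005]
force: [0.2, -1.8, -1.9]
grip_width: 0.226
```

Request:
{"method": "play_rows", "body": {
  "plan": [
    [0,0,0,0,0,0,-1],
    [0,0,0,0,0,0,-1]
  ]
}}

```text
time_s: 14.85
eef_pos: [583.4, -75.8, 18.6]
ee_rot: [0.008, -0.039, 0.999, -0.005]
force: [0.3, 0.0, -1.0]
grip_width: 0.224
```

Request:
{"method": "play_rows", "body": {
  "plan": [
    [-0.3,4,0,0,0,0,-1],
    [-0.7,8,0,0,0,0,-1],
    [-1,11,0,0,0,0,-1],
    [-1,12,0,0,0,0,-1],
    [-1,12,0,0,0,0,-1]
  ]
}}

```text
time_s: 15.27
eef_pos: [578.9, -27.6, 18.7]
ee_rot: [0.008, -0.038, 0.999, -0.006]
force: [0.0, -2.3, -1.2]
grip_width: 0.226
```

```bash
python3 st.py
```

```text
15.2667 [578.9 -27.6  18.7] [ 0.  -2.3 -1.2] [-0.25  0.61  1.54 -0.01  0.96 -1.89] yaw 94.32 z [ 0.0173 -0.0107 -0.9998] 0.22565430273001605
```

Carriage is sliding at about 2 N. Continue.

Request:
{"method": "play_rows", "body": {
  "plan": [
    [-1,12,0,0,0,0,-1],
    [-1,12,0,0,0,0,-1],
    [-1,12,0,0,0,0,-1],
    [-1,12,0,0,0,0,-1],
    [-1,12,0,0,0,0,-1]
  ]
}}

```text
time_s: 15.68
eef_pos: [572.5, 40.8, 18.6]
ee_rot: [0.008, -0.039, 0.999, -0.006]
force: [0.2, -3.2, -2.2]
grip_width: 0.225
```

Request:
{"method": "play_rows", "body": {
  "plan": [
    [-1,11,0,0,0,0,-1],
    [-0.7,8,0,0,0,0,-1],
    [-0.4,5,0,0,0,0,-1],
    [-0.3,4,0,0,0,0,-1],
    [-0.3,3,0,0,0,0,-1]
  ]
}}

```text
time_s: 16.1
eef_pos: [569.1, 78.0, 18.6]
ee_rot: [0.008, -0.04, 0.999, -0.005]
force: [0.0, -2.5, -1.7]
grip_width: 0.226
```

Request:
{"method": "play_rows", "body": {
  "plan": [
    [-0.2,2,0,0,0,0,-1],
    [-0.2,2,0,0,0,0,-1],
    [-0.2,2,0,0,0,0,-1]
  ]
}}

```text
time_s: 16.35
eef_pos: [568.8, 81.2, 18.7]
ee_rot: [0.008, -0.04, 0.999, -0.008]
force: [-0.2, -20.4, -1.2]
grip_width: 0.226
```

Request:
{"method": "play_rows", "body": {
  "plan": [
    [-0.2,2,0,0,0,0,-1],
    [-0.2,2,0,0,0,0,-1]
  ]
}}

```text
time_s: 16.52
eef_pos: [568.8, 80.8, 18.7]
ee_rot: [0.008, -0.039, 0.999, -0.011]
force: [-0.9, -13.4, -1.9]
grip_width: 0.226
```

Request:
{"method": "play_rows", "body": {
  "plan": [
    [0,0,0,0,0,0,-1]
  ]
}}

```text
time_s: 16.6
eef_pos: [568.8, 80.4, 18.7]
ee_rot: [0.007, -0.039, 0.999, -0.011]
force: [-0.4, 1.9, -0.8]
grip_width: 0.225
```

```bash
python3 st.py
python3 - <<'E'
from h import *
import pickle
t0=pickle.load(open('top0.pkl','rb'));s0=pickle.load(open('scene0.pkl','rb'))
w=cap('wrist','w10.png');c=cap('scene','s10.png')
d=np.array([-.0854,.9963]);o=np.array([566.5,59.6])
I=c['img'].copy()
J=s0['img'].copy()
th=np.linspace(0,2*np.pi,60)
for L,col in((157,(0,0,255)),(162,(0,255,0))):
    cen=o+L*d
    P=np.c_[cen[0]+50*np.cos(th),cen[1]+50*np.sin(th),np.full(60,150.)]
    cv2.polylines(J,[proj(s0,P).astype(int)],True,col,1)
a=cv2.resize(J[170:270,460:580],(400,333),interpolation=cv2.INTER_CUBIC);b=cv2.resize(I[130:330,330:570],(400,333))
cv2.imwrite('pics/c10.png',np.hstack([a,b]))
E
```

```text
16.6 [568.8  80.4  18.7] [-0.4  1.9 -0.8] [-0.05  0.61  1.55 -0.02  0.96 -1.69] yaw 94.43 z [ 0.0158 -0.0205 -0.9997] 0.22508157910541907
```

View pics/c10.png

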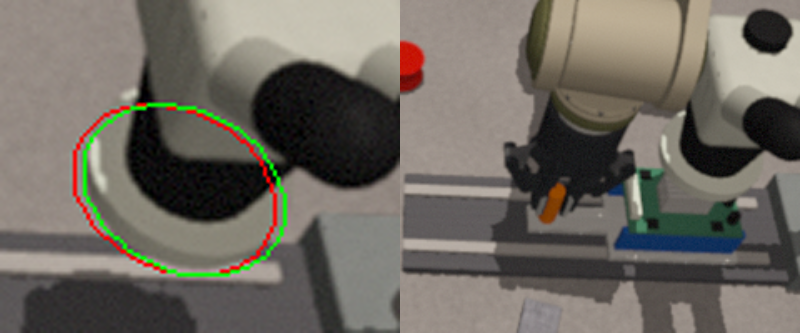

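Left: the ring fits a lens position about 162 mm from the start (green), while I moved about 157. Right: the wrist housing stands close to the scope head in this view. I need the actual carriage position before going on.

Run:
```python
from h import *
import pickle
s0=pickle.load(open('scene0.pkl','rb'));I1=cv2.imread('pics/s10.png');c=s0
d=np.array([-.0854,.9963]);n=np.array([.9963,.0854]);o=np.array([566.5,59.6])
def bl(I,box):
    m=cv2.inRange(cv2.cvtColor(I,cv2.COLOR_BGR2HSV),(105,120,40),(130,255,255));z=np.zeros_like(m);x0,y0,x1,y1=box;z[y0:y1,x0:x1]=m[y0:y1,x0:x1];return z
m0=bl(s0['img'],(360,255,460,290));m1=bl(I1,(440,255,600,300))
for L in(0,): print(proj(c,[[*(o+38*n+s*65*d),z] for s in(-1,1) for z in(35,65)]).round(1).tolist())
def ends(m): 
    return [(r,np.where(m[r])[0].min(),np.where(m[r])[0].max()) for r in range(480) if m[r].sum()>255*15]
for m in (m0,m1):
    e=ends(m);print(e)
    # match: average over rows, intersect ray with plane n.(p-o)=38
    A=[]
    for r,a,b in e[2:-2]:
        q=[]
        for u in(a,b+1):
            O,D=ray(c,u,r);t=(38-(O[:2]-o)@n)/(D[:2]@n);q.append(((O+t*D)[:2]-o)@d);
        A.append(q+[(O+t*D)[2]])
    print(np.round(A,1).tolist())
```

```text
[[369.4, 274.4], [371.3, 266.1], [442.7, 277.8], [446.7, 269.6]]
[(263, np.int64(373), np.int64(389)), (264, np.int64(373), np.int64(413)), (265, np.int64(373), np.int64(447)), (266, np.int64(373), np.int64(447)), (267, np.int64(373), np.int64(447)), (268, np.int64(373), np.int64(447)), (269, np.int64(372), np.int64(446)), (270, np.int64(372), np.int64(446)), (271, np.int64(372), np.int64(445)), (272, np.int64(372), np.int64(445)), (273, np.int64(372), np.int64(444)), (274, np.int64(371), np.int64(443)), (275, np.int64(371), np.int64(443)), (276, np.int64(382), np.int64(442)), (277, np.int64(406), np.int64(441))]
[[-62.5, 63.5, 80.9], [-62.1, 64.3, 77.5], [-61.7, 65.1, 74.1], [-61.3, 65.9, 70.7], [-62.6, 65.0, 67.1], [-62.3, 65.9, 63.7], [-61.9, 65.0, 60.0], [-61.5, 65.8, 56.5], [-61.1, 64.9, 52.8], [-62.4, 64.0, 49.1], [-62.1, 64.8, 45.5]]
[(271, np.int64(462), np.int64(536)), (272, np.int64(461), np.int64(536)), (273, np.int64(461), np.int64(535)), (274, np.int64(460), np.int64(534)), (275, np.int64(460), np.int64(534)), (276, np.int64(459), np.int64(533)), (277, np.int64(459), np.int64(533)), (278, np.int64(459), np.int64(532)), (279, np.int64(460), np.int64(531)), (280, np.int64(487), np.int64(529))]
[[92.4, 221.7, 67.1], [91.6, 221.4, 63.4], [92.5, 222.8, 59.9], [91.7, 222.4, 56.2], [92.7, 223.8, 52.6], [93.6, 223.4, 48.9]]
```

Request:
{"method": "play_rows", "body": {
  "plan": [
    [0,0,0,0,0,0,-0.1],
    [0,0,0,0,0,0,0],
    [0,0,0,0,0,0,0.1],
    [0,0,0,0.02,0.016,0,0.1],
    [0,0,5,0,0,0,0.1]
  ]
}}

```text
time_s: 17.12
eef_pos: [568.8, 81.4, 23.7]
ee_rot: [-0.001, -0.04, 0.999, 0.001]
force: [0.2, 0.0, -1.2]
grip_width: 0.55
```

Request:
{"method": "play_rows", "body": {
  "plan": [
    [0,0,15,0,0,0,0.1],
    [0,0,20,0,0,0,0.1],
    [0,0,15,0,0,0,0.1],
    [0,0,0,0,0,0,0.1],
    [0,0,0,0,0,0,0.1]
  ]
}}

```text
time_s: 17.53
eef_pos: [569.3, 81.1, 77.2]
ee_rot: [-0.0, -0.04, 0.999, 0.002]
force: [0.2, 0.7, -0.6]
grip_width: 0.547
```

```bash
python3 st.py;python3 - <<'E'
from h import *
t=cap('wrist','w11.png');h=cv2.cvtColor(t['img'],cv2.COLOR_BGR2HSV);m=cv2.inRange(h,(5,150,80),(20,255,255));m[:200]=0
k=np.argwhere(m);print(k.min(0),k.max(0));v=int(k[:,0].max()-12);u=k[:,1].mean();print(atz(t,u,v,85))
E
```

```text
17.5333 [569.3  81.1  77.2] [ 0.2  0.7 -0.6] [-0.06  0.54  1.49  0.    1.11 -1.72] yaw 94.54 z [-0.0011  0.003  -1.    ] 0.5469382692278992
[230   5] [428 331]
[672.89492077   4.20108978  85.        ]
```

Request:
{"method": "play_rows", "body": {
  "plan": [
    [1,-14,0,0,0,0,-1],
    [1,-16,0,0,0,0,-1],
    [1,-12,0,0,0,0,-1],
    [0,-6,0,0,0,0,-1],
    [0,0,0,0,0,0,-1]
  ]
}}

```text
time_s: 18.0
eef_pos: [570.9, 29.3, 73.4]
ee_rot: [-0.003, -0.04, 0.999, 0.002]
force: [-0.6, 0.1, -0.2]
grip_width: -0.0
```

Request:
{"method": "play_rows", "body": {
  "plan": [
    [0,0,-8,0,0,0,-1],
    [0,0,-20,0,0,0,-1],
    [0,0,-20,0,0,0,-1],
    [0,0,-8,0,0,0,-1],
    [0,0,0,0,0,0,-1]
  ]
}}

```text
time_s: 18.42
eef_pos: [570.3, 29.9, 13.3]
ee_rot: [-0.003, -0.04, 0.999, 0.002]
force: [-0.9, 0.4, -1.0]
grip_width: -0.003
```

```bash
python3 st.py
```

```text
18.4167 [570.3  29.9  13.3] [-0.9  0.4 -1. ] [-0.15  0.62  1.55  0.    0.98 -1.81] yaw 94.53 z [-0.0069  0.0044 -1.    ] -0.002923614749397328
```

Request:
{"method": "play_rows", "body": {
  "plan": [
    [-2,6,0,0,0,0,-1],
    [-1,8,0,0,0,0,-1],
    [-1,4,0,0,0,0,-1],
    [0,3,0,0,0,0,-1],
    [0,2,0,0,0,0,-1]
  ]
}}

```text
time_s: 18.83
eef_pos: [566.7, 56.2, 15.4]
ee_rot: [-0.002, -0.04, 0.999, 0.002]
force: [-0.3, -0.1, 0.1]
grip_width: -0.002
```

Request:
{"method": "play_rows", "body": {
  "plan": [
    [0,2,0,0,0,0,-1],
    [0,2,0,0,0,0,-1]
  ]
}}

```text
time_s: 19.0
eef_pos: [566.9, 58.2, 15.9]
ee_rot: [-0.002, -0.041, 0.999, -0.0]
force: [-2.0, -24.2, -4.1]
grip_width: 0.003
```

Request:
{"method": "play_rows", "body": {
  "plan": [
    [0,2,0,0,0,0,-1],
    [0,3,0,0,0,0,-1]
  ]
}}

```text
time_s: 19.17
eef_pos: [566.9, 57.6, 16.0]
ee_rot: [-0.003, -0.042, 0.999, -0.005]
force: [-2.8, -23.5, -0.6]
grip_width: -0.003
```

Request:
{"method": "play_rows", "body": {
  "plan": [
    [0,3,0,0,0,0,-1],
    [0,3,0,0,0,0,-1]
  ]
}}

```text
time_s: 19.33
eef_pos: [566.8, 56.8, 16.2]
ee_rot: [-0.004, -0.042, 0.999, -0.01]
force: [-2.4, -19.6, -0.4]
grip_width: -0.003
```

The stop holds at about 24 N with the arm standing 24 mm farther back, so this is the carriage's end stop. Back off, rise and check.

Request:
{"method": "play_rows", "body": {
  "plan": [
    [0,-8,0,0,0,0,-1],
    [1,-14,0,0,0,0,-1],
    [1,-14,15,0,0,0,-1],
    [0,-10,35,0,0,0,-1],
    [0,-10,35,0,0,0,-1]
  ]
}}

```text
time_s: 19.75
eef_pos: [564.9, -2.2, 97.6]
ee_rot: [-0.01, -0.042, 0.999, -0.009]
force: [0.6, -0.1, 0.9]
grip_width: -0.001
```

Request:
{"method": "play_rows", "body": {
  "plan": [
    [-10,-38,10,0,0,0,-1],
    [-10,-38,0,0,0,0,-1],
    [-10,-38,0,0,0,0,-1],
    [-5,-20,0,0,0,0,-1],
    [0,0,0,0,0,0,-1]
  ]
}}

```text
time_s: 20.17
eef_pos: [532.0, -146.4, 118.3]
ee_rot: [-0.001, -0.042, 0.999, -0.012]
force: [1.2, 0.2, -0.2]
grip_width: 0.003
```

```bash
python3 st.py
python3 - <<'E'
from h import *
import pickle
c=cap('scene');t=cap('top')
pickle.dump(c,open('s12.pkl','wb'))
d=np.array([-.0854,.9963]);n=np.array([.9963,.0854]);o=np.array([566.5,59.6])
hs=cv2.cvtColor(c['img'],cv2.COLOR_BGR2HSV);m=cv2.inRange(hs,(105,120,40),(130,255,255));m[:255]=0;m[300:]=0;m[:,:440]=0
for r in range(270,280):
    k=np.where(m[r])[0];q=[]
    if len(k)<15: continue
    for u in(k.min(),k.max()+1):
        O,D=ray(c,u,r);s=(38-(O[:2]-o)@n)/(D[:2]@n);q.append(round(((O+s*D)[:2]-o)@d,1))
    print(r,q,end=' ')
h=cv2.cvtColor(t['img'],cv2.COLOR_BGR2HSV);m=cv2.inRange(h,(5,150,120),(18,255,255));m[:195]=0;m[235:]=0;m[:,:160]=0;m[:,300:]=0
k=np.argwhere(m);print(len(k));
if len(k): p=atz(t,k[:,1].mean(),k[:,0].mean(),85);print('post',p,(p[:2]-o)@d+135)
a=cv2.resize(c['img'][180:300,400:560],(400,300),interpolation=cv2.INTER_CUBIC);b=cv2.resize(t['img'],(400,300))
cv2.imwrite('pics/c12.png',np.hstack([a,b]))
E
```

```text
20.1667 [ 532.  -146.4  118.3] [ 1.2  0.2 -0.2] [-0.47  0.44  1.53 -0.02  1.16 -2.12] yaw 94.85 z [-7.000e-04 -2.400e-02 -9.997e-01] 0.003064709194853415
271 [np.float64(92.3), np.float64(135.0)] 272 [np.float64(93.2), np.float64(222.1)] 273 [np.float64(94.1), np.float64(221.7)] 274 [np.float64(93.3), np.float64(221.4)] 275 [np.float64(94.3), np.float64(222.8)] 276 [np.float64(93.5), np.float64(222.4)] 277 [np.float64(94.4), np.float64(223.8)] 278 [np.float64(95.4), np.float64(223.4)] 279 [np.float64(96.3), np.float64(223.0)] 95
post [566.23432525  80.91868815  85.        ] 156.26249762695292
```

View pics/c12.png

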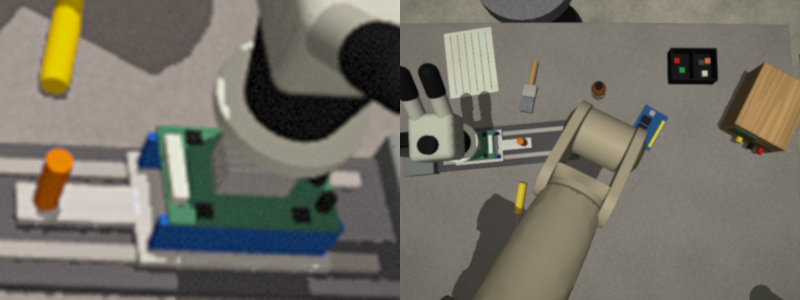

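Run:
```python
from h import *
import pickle
s0=pickle.load(open('scene0.pkl','rb'));c=pickle.load(open('top0.pkl','rb'))
d=np.array([-.0854,.9963]);n=np.array([.9963,.0854]);o=np.array([566.5,59.6])
def f(c,u,v,z):
    p=atz(c,u,v,z)[:2]-o;return (p@n).round(1),(p@d).round(1)
print('foot corner',f(s0,556.6,234,40))
g=cv2.cvtColor(s0['img'],cv2.COLOR_BGR2GRAY)
for r in(250,260,270,280):
    x=np.gradient(cv2.GaussianBlur(g,(3,3),0)[r,545:590].astype(float));k=np.argsort(-abs(x))[:3]+545;print(r,k,x[k-545].round(),[f(s0,u,r,40) for u in k])
```

```text
foot corner (np.float64(-64.3), np.float64(292.2))
250 [559 558 585] [ 24.  24. -18.] [(np.float64(-28.7), np.float64(289.2)), (np.float64(-28.6), np.float64(287.3)), (np.float64(-31.4), np.float64(340.8))]
260 [561 577 560] [ 24. -23.  20.] [(np.float64(-7.2), np.float64(288.5)), (np.float64(-8.7), np.float64(319.7)), (np.float64(-7.1), np.float64(286.5))]
270 [556 557 564] [-14. -12.   8.] [(np.float64(14.5), np.float64(274.3)), (np.float64(14.4), np.float64(276.2)), (np.float64(13.7), np.float64(289.7))]
280 [566 567 565] [9. 7. 6.] [(np.float64(34.3), np.float64(289.0)), (np.float64(34.2), np.float64(290.9)), (np.float64(34.4), np.float64(287.1))]
```

The foot's front edge puts home at about 158.7 mm. The same camera measures the carriage at about 158.2 mm, so it is home. Handing in.

```bash
python3 -c "
from rig import ctrl
print(ctrl.finish_job())"
```

```text
the job is handed in; nothing more can be done
None
```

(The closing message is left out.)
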